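# Step the filter turret to yellow and press the exposure button

### The arm

A 6-joint arm with a two-finger parallel gripper is mounted at the origin on the work surface. World frame = base frame: x ahead of the robot, y to its left, z up, the work surface at z = 0. Lengths are in mm, angles in rad, forces in N, time in s.
With the tool pointing down it reaches from about 275 to 975 mm from the base axis. Payload 8.4 kg.
Tool frame: the origin (TCP) lies at the very end of the fingers, on their centre line; the grasp point (between the pads) lies 19 mm behind it (grip_depth is the distance from the TCP to the grasp point, in mm); y points along the fingers, x is the direction in which the jaws open and shut, and the axes are right-handed (so a half turn about y gives the same grasp; the last joint's range is limited). The gripper opens to 92 mm and grips with 3 to 60 N. Pads are 20 mm wide; open, the fingers measure 128 mm over their backs; the gripper's body (75 mm by 189 mm) begins 69 mm behind the grasp point.
Start: joints at [1.331, 0.353, 1.633, -0, 1.155, -0.002], TCP at [147.226, 607.414, 214.583] pointing down, gripper open.
Joint ranges: [-2.63, 2.63], [-0.92, 2.1], [0.06, 2.66], [-1.3, 4.44], [0, 2.69], [-3.02, 3.02]. Speed limits (rad/s): [2.22, 2.22, 2.79, 3.14, 3.14, 3.14].

### API

Orientations are given as a 3x3 rotation matrix whose columns are the frame's x, y, z axes.
In Python, from cell import * gives the robot as it stands.
- The arm moves only by the tool apply_moves, never from a script. Its argument "moves" is a list that holds one entry, the list of rows, each a list of 5 numbers: the opening, from 0 (shut) to 1 (fully open), then the shift along the tool's x, y, z in m, then the turn about the tool's y in degrees. In form: [[[jaw, dx, dy, dz, turn], ...]]. A call has 1 to 8 rows; each row is the pose to reach, as a shift and turn from the pose measured when the call began, along the tool's axes at that moment; what a row does not reach only later rows make up. A row lasts 1/12 s, in which the tool goes at most 41.7 mm and 7.16 degrees, less where a joint would pass 70% of its speed; a pose out of reach is approached as far as the arm can. A call with a gripper value outside its range is refused whole. The fingers move at their own pace and stop on an object; "grip_force" is the grip in N (left out, the last holds). Time passes only in rows, so rows that repeat a pose let the fingers close. It gives the time, the measured TCP pose, the force and the opening at its end, in the units of the state.
- read_state(): the state, without advancing time (a new reading comes with each control period).
- get_image(name): name is "scene" or "top" or "wrist"; returns a dict with "img" (384x512x3 uint8, red, green, blue), "fx", "fy", "cx", "cy" (pixels), "world_to_cam" (4x4, takes a point from world to camera coordinates); the wrist camera has in their place "T_tool_cam" (4x4, takes a point from camera to tool coordinates, whose origin is the TCP and whose axes are the tool frame's). Camera axes: x right, y up, looking along -z (the intrinsics and any distortion apply to the point x, -y, -z); pixel columns grow to the right and rows downward; lengths in mm; the calibration is good to about 2 mm. A picture is of the moment at which its call begins: read the wrist's pose just before it. There is no depth.
- close_job(): hands the job in, once; it reports no verdict.
The state is a dict: "time_s": time; "joint_pos": joint angles; "joint_velocities": joint speeds; "joint_efforts": joint torques, N m; "position": TCP position; "eef_rot": TCP orientation; "force": force on the tool from outside, world axes, zero at the start; "wrist_torque": the same for the moment, N m; "opening": finger opening in mm.
Only numpy, scipy, OpenCV 4.12 (cv2) and the standard library are available. Lean on these libraries where they do the work, as an engineer would, in place of code of your own. Each camera call takes 0.05 s, during which the arm holds its last target. There are 200 camera calls.

### The job

With the fingertips, push the filter turret's black tab around until it clicks in at the yellow mark, without pinching the tab. Only then press the green exposure button fully down, and let go of it with the turret still at yellow. Nothing is to be picked up or shifted: leave the spacers, tools, bottle, jar and tape where they are.

Things in the scene. Friction and masses are not known exactly. Their poses are not given: they have to be found in the camera images.
- selector (a joint): the turret's selector angle in rad, 0 at the black home mark (the start), positive anticlockwise seen from above. It clicks into place every 60 degrees (at 0, +-1.047 and +-2.094): let go less than about 25 degrees from a click position, it is pulled into it and stays; end stops at +-2.3. The four coloured marks stand at +-1.047 and +-2.094 in an order that changes. About 2 to 3 N pushed sideways on the tab moves it
- selector_axis (a point): point on the upright axis of the selector, at the top of its aluminium disc (98 mm in diameter, upper face 84 mm above the table, with a small 6 mm high steel boss at the middle). The disc sits on a grey round drum, 250 mm in diameter and 50 mm tall, fixed to the table, with a 52 mm long, 40 mm tall black light port on the side away from the home mark
- tab_tip (a point): top of the outer end of the tab: a black blade with a white line on top that sticks straight out of the disc, to 90 mm from the axis, 12 mm thick at its sides (6 mm at the top edge and at the end). Its underside is 62 mm and its top 90 mm above the table; push on its side at about 75 mm from the axis. Between the disc and the station marks the space beside the tab is free down to the drum's top, 50 mm above the table
- pointer (a point): the point the tab points at, straight out from it, 105 mm from the axis, just above the drum (53 mm above the table); it lies over a mark when the selector is clicked in there
- tab_plus (a point): middle of the tab's one flat side cheek (34 mm along the tab, 22 mm tall), 69 mm from the axis and 75 mm above the table; pushing on it turns the selector away from the finger. Pressing on both sides of the tab at once counts as pinching
- tab_minus (a point): the same point on the tab's other side, 12 mm across from it
- mark_yellow: yellow disc, 28 mm in diameter and 3 mm thick, fixed on the rim of the turret's drum, 105 mm from the selector's axis; its upper face is 53 mm above the table. Origin at the centre of its underside. The station asked for; it is at one of the four places next to home, one or two clicks to either side
- mark_blue: blue disc, 28 mm in diameter and 3 mm thick, fixed on the rim of the turret's drum, 105 mm from the selector's axis; its upper face is 53 mm above the table. Origin at the centre of its underside
- mark_white: white disc, 28 mm in diameter and 3 mm thick, fixed on the rim of the turret's drum, 105 mm from the selector's axis; its upper face is 53 mm above the table. Origin at the centre of its underside
- mark_red: red disc, 28 mm in diameter and 3 mm thick, fixed on the rim of the turret's drum, 105 mm from the selector's axis; its upper face is 53 mm above the table. Origin at the centre of its underside
- mark_home: black disc, 28 mm in diameter and 3 mm thick, fixed on the rim of the turret's drum, 105 mm from the selector's axis; its upper face is 53 mm above the table. Origin at the centre of its underside. The tab points at it at the start
- expose (a joint): travel of the exposure button in m, 0 at rest, 0.006 fully down (5 N), springs back
- expose_top (a point): centre of the top of the round green exposure button (30 mm in diameter) when not pressed; it is pressed straight down. It sits in a dark housing on a white box 80 x 80 x 30 mm fixed to the table
- spacer0: loose yellow plastic spacer, upright cylinder 17 mm in diameter and 24 mm tall on the copper panel, origin at the centre of its underside; leave alone
- spacer1: loose yellow plastic spacer, upright cylinder 17 mm in diameter and 24 mm tall on the copper panel, origin at the centre of its underside; leave alone
- spacer2: loose yellow plastic spacer, upright cylinder 17 mm in diameter and 24 mm tall on the copper panel, origin at the centre of its underside; leave alone
- tape: loose white ring, 100 mm outside, 25 mm tall, origin at the centre of its underside; leave alone
- jar: loose jar with a blue cap, 56 mm in diameter, 60 mm tall, origin at the centre of its underside; leave alone
- wash: loose clear bottle with a red cap, 66 mm in diameter, 170 mm tall, origin at the centre of its underside; leave alone
- tweezers: loose steel tweezers lying flat, about 135 mm long along their own y and 8 mm tall, origin near the middle; leave alone
- driver: loose screwdriver lying on the table, 160 mm long along its own x; leave alone
There are look-alikes about, which are no part of the job. Of the things that look like the part that bears expose, take the one that is nearest to the robot's base at the start.

How it is judged:
By the outcome, as a careful person would: the job done as asked, in the order asked, and still so for the second after the job is handed in, with the robot touching nothing.
It also fails if it takes over 56 s, if anything falls off the work surface, if the arm or the gripper's body presses on something with over 40 N, if the wrist force passes 120 N, or if a joint passes its speed limit or range.

## Working session

There is one attempt and no reset: what is moved stays moved. The work goes in short steps, Python scripts to look and compute and a tool call to move; the robot and the scene stay as the last step left them, time stands still between calls to the robot, and variables do not carry over. Pictures are saved under pics/ and viewed, about 8 in all and at most 12, crops included, and the job is handed in when it is done.

Besides the shell and the picture viewer there is one more tool, called after ">>>" as a command line: name --argument value ..., lists and objects as JSON in quotes. apply_moves: Moves the arm, as the interface text tells. Its arguments: {"type":"object","properties":{"moves":{"type":"array","items":{"type":"array","items":{"type":"array","items":{"type":"number"}}}},"grip_force":{"type":"number"}},"required":["moves"]}

```bash
mkdir -p pics
cat > h.py <<'E'
from cell import *
import numpy as np, cv2
def grab(n,f=None):
    d=get_image(n)
    if f: cv2.imwrite('pics/'+f,d['img'][:,:,::-1])
    return d
def p2w(d,u,v,z):
    M=np.array(d['world_to_cam']) ; R=M[:3,:3];t=M[:3,3]
    r=R.T@np.array([(u-d['cx'])/d['fx'],-(v-d['cy'])/d['fy'],-1]); c=-R.T@t
    return c+r*(z-c[2])/r[2]
def w2p(d,p):
    M=np.array(d['world_to_cam']);q=M[:3,:3]@np.array(p)+M[:3,3]
    return d['cx']+d['fx']*q[0]/-q[2], d['cy']-d['fy']*q[1]/-q[2]
E
python3 - <<'E'
from h import *
for n in('top','scene'):
    d=grab(n,n+'0.png'); print(n,{k:v for k,v in d.items() if k not in('img',)})
print(read_state()['eef_rot'])
E
```

```text
top {'fx': 416.29584276748255, 'fy': 416.29584276748255, 'cx': 255.16230163820708, 'cy': 187.9529340229076, 'world_to_cam': array([[ 1.67174632e-02, -9.99856668e-01,  2.67782440e-03,
        -5.29608747e+01],
       [ 9.90738900e-01,  1.69258283e-02,  1.34721742e-01,
        -5.82288679e+02],
       [-1.34747756e-01,  4.00819030e-04,  9.90879852e-01,
        -1.21623037e+03],
       [ 0.00000000e+00,  0.00000000e+00,  0.00000000e+00,
         1.00000000e+00]])}
scene {'fx': 390.3373885863187, 'fy': 390.3373885863187, 'cx': 253.233062757089, 'cy': 189.81016911206862, 'world_to_cam': array([[ 6.62866112e-02,  9.97606935e-01,  1.96593007e-02,
         2.24310417e+01],
       [-6.68073008e-01,  2.97387484e-02,  7.43501219e-01,
         3.30137285e+02],
       [ 7.41137329e-01, -6.24180244e-02,  6.68445547e-01,
        -1.59448537e+03],
       [ 0.00000000e+00,  0.00000000e+00,  0.00000000e+00,
         1.00000000e+00]])}
[[ 2.35599254e-01 -2.85868484e-04 -9.71850251e-01]
 [ 9.71849507e-01 -1.20269239e-03  2.35599427e-01]
 [-1.23618735e-03 -9.99999236e-01 -5.53228388e-06]]
```

View pics/top0.png

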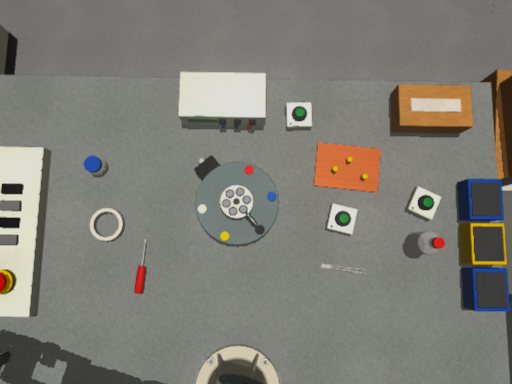

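View pics/scene0.png

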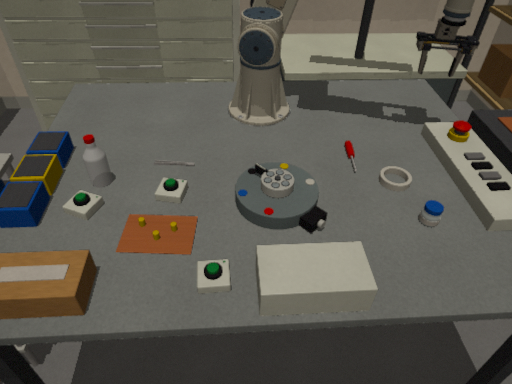

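Top view: turret centre is near (237,202), the tab points to the home mark at (260,230), yellow is at (225,236), blue (271,197), red (249,170) and white (202,209). Other yellow things are the spacers at (335,170), (349,159) and (365,177), and a tray at (488,243). Button candidates are (344,219), (299,114) and (427,202). The base is near (237,380), so I'll check the distance to each numerically.

Run:
```python
from h import *
d=grab('top'); im=d['img']; hsv=cv2.cvtColor(im,cv2.COLOR_RGB2HSV)
def blob(u,v,lo,hi,r=12):
    m=cv2.inRange(hsv,lo,hi); w=np.zeros_like(m); w[v-r:v+r+1,u-r:u+r+1]=1
    y,x=np.nonzero(m*w); return x.mean(),y.mean(),len(x)
P={}
for n,u,v,lo,hi in [('yel',225,236,(20,120,100),(35,255,255)),('blue',271,197,(105,120,80),(130,255,255)),('red',249,170,(0,150,100),(8,255,255)),('white',202,209,(0,0,190),(180,60,255))]:
    b=blob(u,v,lo,hi,8); P[n]=p2w(d,b[0],b[1],53); print(n,b,P[n].round(1))
A=np.array([[2*P[k][0],2*P[k][1],1] for k in P]); s=np.linalg.lstsq(A,[P[k][0]**2+P[k][1]**2 for k in P],rcond=None)[0]
c=s[:2]; print('centre',c,'r',np.sqrt(s[2]+c@c))
for k in P: print(k,np.degrees(np.arctan2(*(P[k][:2]-c)[::-1])))
for u,v in [(344,219),(299,114),(427,202)]:
    b=blob(u,v,(45,80,30),(85,255,255)); q=p2w(d,b[0],b[1],45);print('btn',b,q.round(1),np.hypot(*q[:2]))
print('disc by px',w2p(d,[*c,84]))
for n,uv in [('tw1',(322,266)),('tw2',(366,271)),('wash',(430,243))]: print(n,p2w(d,*uv,0).round())
c1=cv2.resize(im[150:280,180:400],None,fx=3.6,fy=3.6,interpolation=cv2.INTER_CUBIC); cv2.imwrite('pics/crop1.png',c1[:,:,::-1])
```

```text
yel (np.float64(224.26388888888889), np.float64(235.68055555555554), 72) [438.3  45.3  53. ]
blue (np.float64(271.2857142857143), np.float64(196.0), 63) [557.9 -91.5  53. ]
red (np.float64(248.78947368421052), np.float64(169.49122807017545), 57) [636.9 -23.   53. ]
white (np.float64(201.6909090909091), np.float64(208.38181818181818), 55) [517.5 114.3  53. ]
centre [537.64528823  11.38104831] r 104.92910008257076
yel 161.17267105868046
blue -78.85309288668168
red -19.138930218108023
white 101.08847481904631
btn (np.float64(343.4470588235294), np.float64(217.8470588235294), 85) [ 497.1 -307.3   45. ] 584.3840699053148
btn (np.float64(299.37974683544303), np.float64(111.9620253164557), 79) [ 820.9 -175.3   45. ] 839.3910128648142
btn (np.float64(427.2298850574713), np.float64(201.71264367816093), 87) [ 549.6 -558.7   45. ] 783.7135417667592
disc by px (np.float64(236.1241978997364), np.float64(201.11529529681368))
tw1 [ 353. -250.    0.]
tw2 [ 340. -383.    0.]
wash [ 428. -581.    0.]
```

View pics/crop1.png

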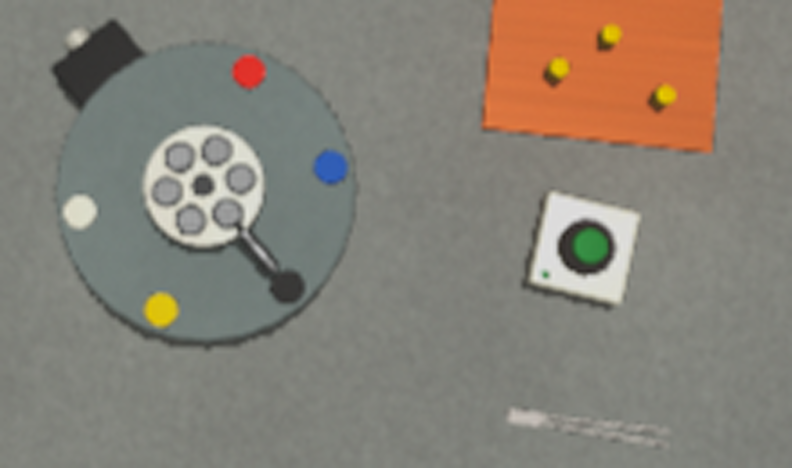

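The fit is good: the four marks lie on a circle of r = 104.9 (105 expected), centred at (537.6, 11.4), at 60° steps. Home is at −139° and yellow at 161°, so yellow is one click clockwise (selector −1.047). The nearest button is the one at (344,219), 584 mm from the base. I'll push with shut fingers from the anticlockwise side, keeping the tool tangential.

```bash
cat >> h.py <<'E'
C=np.array([537.6,11.4])
def rel(x,y,z,yaw):
    s=read_state();R=np.array(s['eef_rot']);d=R.T@(np.array([x,y,z])-s['position'])/1000
    a=np.degrees(np.arctan2(R[1,0],R[0,0])); t=-((yaw-a+180)%360-180)
    return [*d.round(4).tolist(),round(float(t),1)]
def tabpose(sel,gap,r=75):  # finger centre for selector sel (deg), gap from tab centre plane
    a=np.radians(-138.9+sel);u=np.array([np.cos(a),np.sin(a)]);t=np.array([-u[1],u[0]])
    p=C+r*u+gap*t; return p[0],p[1],-48.9+sel
E
python3 - <<'E'
from h import *
x,y,w=tabpose(0,48);print(x,y,w,rel(x,y,150,w))
E
```

```text
512.6367573754937 -74.07418626503579 -48.9 [-0.5758, 0.0646, -0.5157, 125.3]
```

>>> apply_moves --moves '[[[0,-0.03,0,-0.027,7],[0,-0.06,0,-0.054,14],[0,-0.09,0,-0.081,21],[0,-0.12,0,-0.108,28],[0,-0.15,0,-0.135,35],[0,-0.18,0,-0.162,42],[0,-0.21,0,-0.189,49],[0,-0.24,0,-0.215,56]]]' --grip_force 20

```text
time_s: 0.82
position: [300.0, 321.3, 214.3]
eef_rot: [[0.939, -0.0, -0.343], [0.343, -0.001, 0.939], [-0.0, -1.0, -0.001]]
force: [0.9, 0.6, -0.1]
opening: 40.8
```

Run:
```python
from h import *
s=read_state();print(s['time_s'],s['position'],s['opening'],s['force'])
x,y,w=tabpose(0,48);print(rel(x,y,150,w))
```

```text
0.8167 [299.96225587 321.34353161 214.25896168] 40.797248902870436 [ 0.87308742  0.58465485 -0.07783237]
[0.0642, 0.0646, -0.4443, 69.0]
```

>>> apply_moves --moves '[[[0,0.006,0,-0.04,7],[0,0.012,0,-0.08,14],[0,0.018,0,-0.12,21],[0,0.024,0,-0.16,28],[0,0.03,0,-0.2,35],[0,0.036,0,-0.24,42],[0,0.042,0,-0.28,49],[0,0.048,0,-0.32,56]]]'

```text
time_s: 1.48
position: [455.2, 35.1, 214.6]
eef_rot: [[0.806, 0.0, 0.592], [-0.592, -0.001, 0.806], [0.001, -1.0, -0.001]]
force: [1.3, 1.1, 0.5]
opening: 0.5
```

Run:
```python
from h import *
x,y,w=tabpose(0,48);print(rel(x,y,150,w))
```

```text
[0.1109, 0.0648, -0.054, 12.6]
```

>>> apply_moves --moves '[[[0,0.035,0.01,-0.018,6],[0,0.07,0.03,-0.036,12.6],[0,0.111,0.05,-0.054,12.6],[0,0.111,0.065,-0.054,12.6],[0,0.111,0.065,-0.054,12.6],[0,0.111,0.065,-0.054,12.6]]]'

```text
time_s: 1.98
position: [511.6, -74.3, 148.7]
eef_rot: [[0.656, -0.003, 0.755], [-0.755, -0.0, 0.656], [-0.002, -1.0, -0.002]]
force: [-0.4, 0.4, 0.2]
opening: 0.2
```

Run:
```python
from h import *
s=read_state();print(s['position'],s['opening'],s['force'])
x,y,w=tabpose(0,48);print(rel(x,y,64,w))
d=grab('wrist');T=np.array(d['T_tool_cam']);print(T.round(2).tolist())
R=np.array(s['eef_rot']);M=np.eye(4);M[:3,:3]=R;M[:3,3]=s['position'];d['world_to_cam']=np.linalg.inv(M@T)
im=d['img'][:,:,::-1].copy()
a=np.radians(-138.9);u=np.array([np.cos(a),np.sin(a)])
for p in ([*C,90],[*(C+90*u),90],[438.3,45.3,53],[s['position'][0],s['position'][1],64]):
    q=w2p(d,p);print(q);cv2.circle(im,tuple(int(round(k)) for k in q),4,(255,0,255),1)
cv2.imwrite('pics/w1.png',im)
```

```text
[511.57048226 -74.34304834 148.74405134] 0.18370918800188712 [-0.37958584  0.42846542  0.15160022]
[0.0007, 0.0847, 0.0012, -0.1]
[[1.0, 0.0, -0.0, -0.64], [-0.0, 0.23, -0.97, -169.88], [-0.0, 0.97, 0.23, 66.33], [0.0, 0.0, 0.0, 1.0]]
(np.float64(188.85235872771827), np.float64(103.9359742346816))
(np.float64(195.0044717730343), np.float64(224.13760617995683))
(np.float64(96.19003022342343), np.float64(169.04346857940106))
(np.float64(255.96198200739695), np.float64(198.10376646592053))
```

View pics/w1.png

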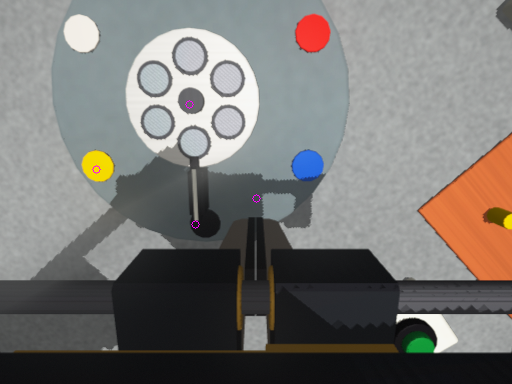

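Wrist view: boss at (190,100), tab end (195,224) and yellow (97,165) all match the projected points to about 3 px. The fingertip will land at (256,198), clear of the tab and the disc. I'll go down next.

>>> apply_moves --moves '[[[0,0,0.03,0.001,0],[0,0,0.06,0.001,0],[0,0,0.083,0.001,0],[0,0,0.083,0.001,0],[0,0,0.083,0.001,0]]]'

```text
time_s: 2.45
position: [512.2, -72.0, 67.4]
eef_rot: [[0.658, -0.002, 0.753], [-0.753, -0.0, 0.658], [-0.001, -1.0, -0.002]]
force: [-0.0, 0.5, 1.3]
opening: 0.4
```

Run:
```python
from h import *
s=read_state();print(s['time_s'],s['position'],s['force'])
for sel in range(0,-61,-10):
    x,y,w=tabpose(sel,24); print(sel,rel(x,y,65,w))
```

```text
2.45 [512.23037416 -71.97878451  67.37016773] [-0.0058233   0.53261877  1.31705258]
0 [-0.0222, 0.0024, -0.001, 0.1]
-10 [-0.0355, 0.0024, -0.0041, 10.1]
-20 [-0.0493, 0.0024, -0.0047, 20.1]
-30 [-0.0629, 0.0025, -0.003, 30.1]
-40 [-0.076, 0.0025, 0.0011, 40.1]
-50 [-0.0882, 0.0025, 0.0074, 50.1]
-60 [-0.0991, 0.0025, 0.0157, 60.1]
```

>>> apply_moves --moves '[[[0,-0.012,0.002,0,0],[0,-0.022,0.002,-0.001,0],[0,-0.029,0.002,-0.003,5],[0,-0.0355,0.002,-0.004,10],[0,-0.0425,0.002,-0.0045,15],[0,-0.049,0.002,-0.0047,20],[0,-0.056,0.002,-0.004,25],[0,-0.063,0.002,-0.003,30]]]'

```text
time_s: 3.12
position: [468.9, -25.7, 67.1]
eef_rot: [[0.19, 0.001, 0.982], [-0.982, -0.0, 0.19], [0.001, -1.0, 0.001]]
force: [0.5, -1.4, 0.3]
opening: 0.2
```

Run:
```python
from h import *
s=read_state();print(s['time_s'],s['position'],s['force'])
for sel in range(-30,-66,-5):
    x,y,w=tabpose(sel,24); print(sel,rel(x,y,65,w))
```

```text
3.1167 [468.91175484 -25.73049517  67.1431039 ] [ 0.45883678 -1.4457934   0.29151761]
-30 [0.0008, 0.0021, -0.0004, -0.2]
-35 [-0.0058, 0.0021, -0.0023, 4.8]
-40 [-0.0126, 0.0021, -0.0035, 9.8]
-45 [-0.0194, 0.0021, -0.0042, 14.8]
-50 [-0.0263, 0.0021, -0.0042, 19.8]
-55 [-0.0331, 0.0021, -0.0037, 24.8]
-60 [-0.0399, 0.0021, -0.0025, 29.8]
-65 [-0.0466, 0.0021, -0.0008, 34.8]
```

>>> apply_moves --moves '[[[0,-0.006,0.002,-0.0023,5],[0,-0.0126,0.002,-0.0035,10],[0,-0.0194,0.002,-0.0042,15],[0,-0.0263,0.002,-0.0042,20],[0,-0.0331,0.002,-0.0037,25],[0,-0.037,0.002,-0.003,28],[0,-0.037,0.002,-0.003,28],[0,-0.037,0.002,-0.003,28]]]'

```text
time_s: 3.78
position: [459.0, 10.6, 66.2]
eef_rot: [[-0.291, 0.003, 0.957], [-0.957, -0.0, -0.291], [-0.0, -1.0, 0.003]]
force: [0.5, 0.5, 0.1]
opening: 0.5
```

Run:
```python
from h import *
s=read_state();print(s['time_s'],s['position'],s['force'])
for g in (24,50): print(rel(*tabpose(-58,g)[:2],65,tabpose(-58,g)[2]))
```

```text
3.7833 [458.96558019  10.6260367   66.20455995] [0.45878049 0.48410067 0.11070949]
[0.0004, 0.0012, 0.0, 0.0]
[0.0264, 0.0012, 0.0, 0.0]
```

Contact force has gone, which fits the tab clicking in. I'll back off, rise and look.

>>> apply_moves --moves '[[[0,0.013,0,0,0],[0,0.026,0,0,0],[0,0.026,-0.03,0,0],[0,0.026,-0.06,0,0],[0,0.026,-0.1,0,0],[0,0.026,-0.1,0,0],[0,0.026,-0.1,0,0]]]'

```text
time_s: 4.37
position: [452.6, -14.3, 168.6]
eef_rot: [[-0.289, 0.008, 0.957], [-0.957, -0.001, -0.289], [-0.002, -1.0, 0.008]]
force: [-0.2, -0.0, -0.7]
opening: 0.1
```

Run:
```python
from h import *
s=read_state();print(s['time_s'],s['position'],s['force'])
d=grab('wrist','w2.png')
print(rel(497,-307,170,-31.7))
```

```text
4.3667 [452.64441095 -14.34475931 168.59508141] [-0.2351799  -0.0072839  -0.71550885]
[0.267, -0.0027, 0.1285, -75.1]
```

View pics/w2.png

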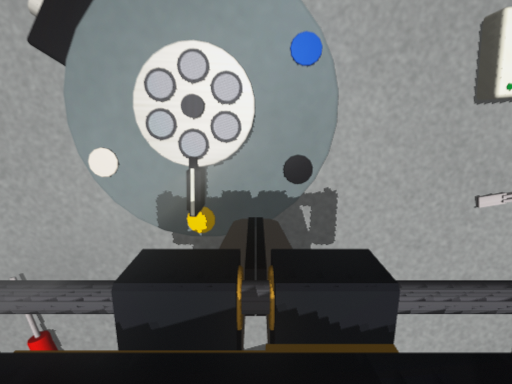

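The tab now points straight at the yellow mark (tab end (193,213), mark (201,220)), with the black home mark exposed at (297,169). The small offset is parallax, the same as at home. Next, the button.

>>> apply_moves --moves '[[[0,0.032,0,0.01,-7],[0,0.064,0,0.025,-14],[0,0.096,0,0.04,-21],[0,0.128,0,0.055,-28],[0,0.16,0,0.065,-35],[0,0.19,0,0.08,-42],[0,0.19,0,0.08,-45],[0,0.19,0,0.08,-45]]]'

```text
time_s: 5.08
position: [471.7, -220.5, 165.2]
eef_rot: [[0.474, 0.002, 0.88], [-0.88, 0.001, 0.474], [0.0, -1.0, 0.002]]
force: [0.3, 0.4, -0.5]
opening: 0.4
```

Run:
```python
from h import *
s=read_state();print(s['time_s'],s['position'],s['force'])
d=grab('wrist','w3.png');T=np.array(d['T_tool_cam'])
R=np.array(s['eef_rot']);M=np.eye(4);M[:3,:3]=R;M[:3,3]=s['position'];d['world_to_cam']=np.linalg.inv(M@T)
hsv=cv2.cvtColor(d['img'],cv2.COLOR_RGB2HSV);m=cv2.inRange(hsv,(45,80,30),(85,255,255))
n,l,st,ce=cv2.connectedComponentsWithStats(m);i=1+st[1:,4].argmax();print(st[i],ce[i])
for z in (35,40,45,50,55): print(z,p2w(d,*ce[i],z).round(1))
t=grab('top')
for z in (35,40,45,50,55): print('top',z,p2w(t,343.45,217.85,z).round(1))
print(rel(497,-307,110,-31.7))
```

```text
5.0833 [ 471.74608275 -220.47084534  165.23026405] [ 0.33119768  0.38180007 -0.54721983]
[331 191  32  32 805] [346.35652174 206.52795031]
35 [ 497.1 -310.4   35. ]
40 [ 497.6 -308.4   40. ]
45 [ 498.2 -306.3   45. ]
50 [ 498.7 -304.3   50. ]
55 [ 499.3 -302.3   55. ]
top 35 [ 497.7 -309.4   35. ]
top 40 [ 497.4 -308.4   40. ]
top 45 [ 497.1 -307.3   45. ]
top 50 [ 496.7 -306.2   50. ]
top 55 [ 496.4 -305.1   55. ]
[0.0899, 0.0556, -0.0192, -30.3]
```

View pics/w3.png

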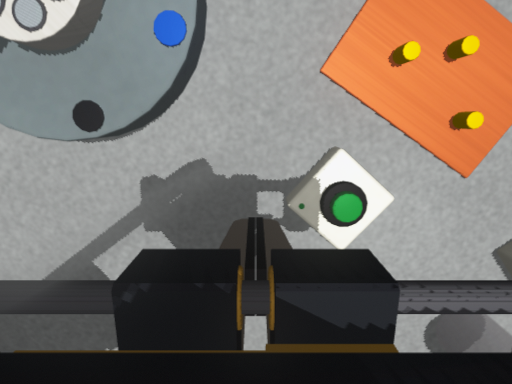

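The green button is at (346,206) in its dark ring, standing proud of it. The two cameras agree on (497.5, −308) with the top about 40–43 mm high.

>>> apply_moves --moves '[[[0,0.03,0,-0.006,-7],[0,0.06,0.01,-0.013,-14],[0,0.09,0.03,-0.0195,-21],[0,0.09,0.05,-0.0195,-28],[0,0.09,0.08,-0.0195,-30],[0,0.09,0.1,-0.0195,-30],[0,0.09,0.105,-0.0195,-30],[0,0.09,0.105,-0.0195,-30]]]'

```text
time_s: 5.85
position: [495.7, -305.2, 58.8]
eef_rot: [[0.847, -0.001, 0.531], [-0.531, 0.003, 0.847], [-0.003, -1.0, 0.002]]
force: [0.5, 0.2, 0.6]
opening: 0.4
```

Run:
```python
from h import *
s=read_state();print(s['time_s'],s['position'],s['force'])
print(rel(497.5,-308,40,-31.7))
```

```text
5.85 [ 495.67392094 -305.1843588    58.81136528] [0.45761484 0.21105125 0.61682165]
[0.0031, 0.0188, -0.0015, -0.4]
```

>>> apply_moves --moves '[[[0,0.003,0.006,-0.0015,0],[0,0.003,0.01,-0.0015,0],[0,0.003,0.012,-0.0015,0],[0,0.003,0.014,-0.0015,0],[0,0.003,0.014,-0.0015,0]]]'

```text
time_s: 6.27
position: [498.5, -308.1, 46.4]
eef_rot: [[0.847, 0.001, 0.531], [-0.531, 0.003, 0.847], [-0.001, -1.0, 0.003]]
force: [0.6, 3.7, 8.0]
opening: 0.2
```

>>> apply_moves --moves '[[[0,0,0.001,0,0],[0,0,0.001,0,0],[0,0,0.001,0,0]]]'

```text
time_s: 6.52
position: [498.7, -308.1, 46.4]
eef_rot: [[0.847, 0.001, 0.531], [-0.531, 0.002, 0.847], [-0.0, -1.0, 0.003]]
force: [-1.7, 1.8, 6.3]
opening: 0.2
```

Run:
```python
from h import *
s=read_state();print(s['time_s'],s['position'],s['force'],s['wrist_torque'])
d=grab('scene');q=[int(k) for k in w2p(d,[497,-308,45])];print(q)
c=d['img'][q[1]-45:q[1]+45,q[0]-60:q[0]+60,::-1];cv2.imwrite('pics/s1.png',cv2.resize(c,None,fx=6,fy=6,interpolation=cv2.INTER_CUBIC))
```

```text
6.5167 [ 498.69471072 -308.12899575   46.40455883] [-1.73514001  1.80758753  6.34242067] [ 0.33474926  0.35550352 -0.02884158]
[169, 182]
```

View pics/s1.png

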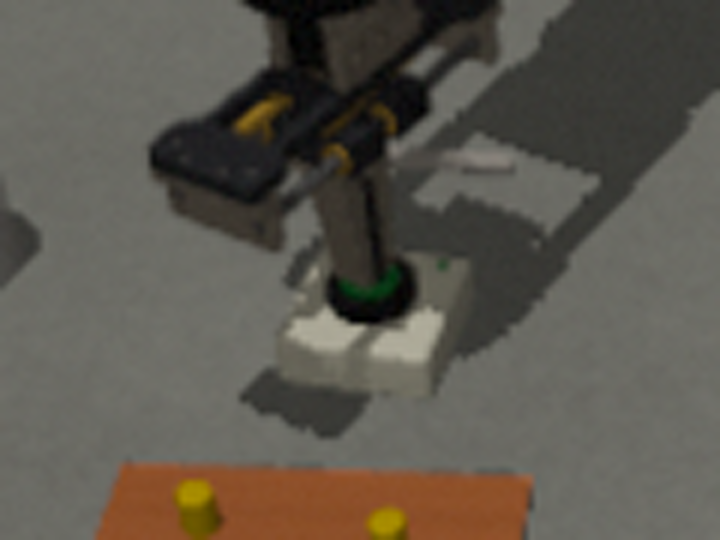

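The fingers are on the green button at (370,285) and stalled at 46.4 mm. Pushing a bit harder will show whether it has bottomed.

>>> apply_moves --moves '[[[0,0,0.002,0,0],[0,0,0.003,0,0],[0,0,0.004,0,0],[0,0,0.004,0,0],[0,0,0.004,0,0]]]'

```text
time_s: 6.98
position: [498.8, -308.2, 45.9]
eef_rot: [[0.847, 0.002, 0.532], [-0.532, 0.002, 0.847], [0.0, -1.0, 0.003]]
force: [-9.6, 7.2, 34.9]
opening: 0.8
```

Hard stop at 46 mm under 35 N. I'll rise in small steps to confirm the stroke from where the spring force disappears.

>>> apply_moves --moves '[[[0,0,-0.001,0,0],[0,0,-0.002,0,0],[0,0,-0.002,0,0],[0,0,-0.002,0,0]]]'

```text
time_s: 7.32
position: [499.0, -308.4, 48.4]
eef_rot: [[0.847, 0.003, 0.532], [-0.532, 0.002, 0.847], [0.001, -1.0, 0.003]]
force: [-0.5, 1.8, 4.3]
opening: 0.3
```

>>> apply_moves --moves '[[[0,0,-0.001,0,0],[0,0,-0.002,0,0],[0,0,-0.002,0,0],[0,0,-0.002,0,0]]]'

```text
time_s: 7.65
position: [499.0, -308.4, 50.3]
eef_rot: [[0.847, 0.003, 0.532], [-0.532, 0.002, 0.847], [0.001, -1.0, 0.003]]
force: [0.6, 1.0, 2.9]
opening: 0.3
```

>>> apply_moves --moves '[[[0,0,-0.001,0,0],[0,0,-0.002,0,0],[0,0,-0.002,0,0],[0,0,-0.002,0,0]]]'

```text
time_s: 7.98
position: [499.0, -308.4, 52.2]
eef_rot: [[0.847, 0.003, 0.532], [-0.532, 0.002, 0.847], [0.001, -1.0, 0.003]]
force: [-0.5, 0.9, 1.3]
opening: 0.7
```

>>> apply_moves --moves '[[[0,0,-0.001,0,0],[0,0,-0.002,0,0],[0,0,-0.002,0,0],[0,0,-0.002,0,0]]]'

```text
time_s: 8.32
position: [499.0, -308.5, 54.2]
eef_rot: [[0.847, 0.003, 0.532], [-0.532, 0.001, 0.847], [0.001, -1.0, 0.003]]
force: [0.5, 0.8, -0.7]
opening: 0.4
```

The spring force falls about 0.8 N/mm and is gone by about 52–53 mm, so the stroke to the stop at 46 mm is the full 6 mm (5 N). Now I'll retreat and check everything.

>>> apply_moves --moves '[[[0,0,-0.03,0,0],[0,0,-0.07,0,0],[0,0,-0.11,0,0],[0,0,-0.15,0,0],[0,0,-0.15,-0.04,0],[0,0,-0.15,-0.08,0],[0,0,-0.15,-0.12,0],[0,0,-0.15,-0.12,0]]]'

```text
time_s: 8.98
position: [431.7, -415.1, 204.3]
eef_rot: [[0.845, 0.002, 0.534], [-0.534, -0.001, 0.845], [0.002, -1.0, 0.0]]
force: [-0.2, 0.5, 0.6]
opening: 0.5
```

Run:
```python
from h import *
s=read_state();print(s['time_s'],s['position'],s['force'])
d=grab('top');o=cv2.imread('pics/top0.png')
n=d['img'][:,:,::-1]
cv2.imwrite('pics/top1.png',cv2.resize(n[130:300,70:450],(800,358),interpolation=cv2.INTER_CUBIC))
```

```text
8.9833 [ 431.70251146 -415.13631143  204.34081311] [-0.19758497  0.50191922  0.59300186]
```

View pics/top1.png

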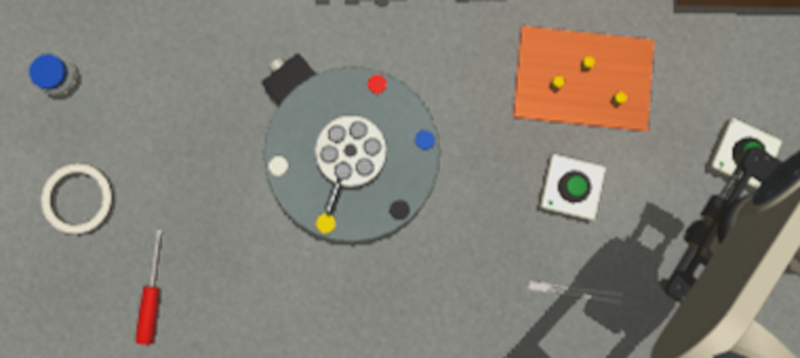

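The tab lies on yellow (326,223), the button is released (575,186), and the spacers, tweezers, jar, tape and driver are where they were. The arm is clear at 204 mm, above the bottle's height.

```bash
python3 -c "
from cell import *
print(close_job())"
```

```text
the job is handed in; nothing more can be done
None
```

The turret's tab is clicked in at the yellow mark, and the green button was then pressed fully down and released. I handed the job in at about 9 s.

- **Turret:** I pushed the tab one click clockwise (about −1.047 rad) with shut fingertips on one side only. A wrist picture after backing off and the last top picture both show it on yellow.
- **Button:** I pressed the one nearest the base, at about (498, −308). It stopped hard at z = 46 mm under 35 N. On the way up the spring force faded out at about 52–53 mm, which fits the full 6 mm stroke. That reading has roughly 1 mm of uncertainty, because the force reading drifts by under 1 N.
- **Disagreement:** the two cameras put the button top at about 40–43 mm, lower than the 52 mm or so found by touch. I trusted the touch reading.
- **Loose things:** the spacers, tweezers, jar, tape and screwdriver looked unmoved in the last picture. The arm hid the bottle there, so I couldn't see it, but I felt no contact and the gripper stayed about 145 mm away from it sideways.

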